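Empty the weighing pan into the parts bin

ROBOT

A 7-joint arm with a two-finger parallel gripper is mounted at the origin on the work surface. World frame = base frame: x ahead of the robot, y to its left, z up, the work surface at z = 0. Lengths are in m, angles in rad, forces in N, time in s.
With the tool pointing down it reaches from about 0.425 to 0.925 m from the base axis. Payload 6.8 kg.
Tool frame: the origin (TCP) lies on the front face of the gripper's body, between the roots of the fingers; the fingertips stand 73 mm ahead of it and the grasp point (between the pads) lies 54 mm ahead of it (env.nose_length is the distance from the TCP to the fingertips, in m); z points along the fingers, y is the line along which they close (so a half turn about z gives the same grasp; the last joint's range is limited). The gripper opens to 85 mm and grips with 20 to 120 N. Pads are 22 mm wide; open, the fingers measure 114 mm over their backs; the gripper's body (76 mm by 85 mm) begins 54 mm behind the grasp point. The pads swing forward as they close: fully open they stand 13 mm farther back than shut.
Start: joints at [0.998, 0.477, 0.022, 1.555, -0.011, 1.109, -0.083], TCP at [0.303, -0.603, 0.304] pointing down, gripper open.
Joint ranges: [-2.96, 2.96], [-0.34, 2.1], [-1.41, 1.46], [0.24, 2.44], [-1.37, 4.51], [0.17, 1.92], [-2.96, 2.96]. Speed limits (rad/s): [2.39, 2.39, 3.14, 3.14, 3.14, 3.14, 3.14].

INTERFACE

Orientations are given as a unit quaternion [w, x, y, z].
In Python, from cell import env, kin, camera, calibration, job gives the robot as it stands. The module is installed in compiled form; this text tells all that it offers. Calls block until the motion is done:
- env.reach(position, orientation): joint-space move of the TCP to a pose.
- env.movel(position, velocity=0.15, rot=None, stop_force=None): straight line of the TCP; rot=None keeps the orientation; velocity is the mean speed in m/s. With stop_force (N) it stops when the force on the tool has changed by that much, and returns True; else False.
- env.goto_joints(angles): joint-space move.
- env.grip(opening, f_grip=None): finger opening in m; f_grip is the grip in N (None keeps the last); returns when the fingers have stopped.
- env.dwell(seconds).
- kin.inverse_kinematics(position, orientation): joint angles nearest the present ones, or None.
- env.get_state(): the state.
- camera(name): name is "side" or "top"; returns (picture, depth): 400x640x3 uint8, blue, green, red; 400x640 float32, m along the optical axis (not along the pixel's ray), 0 where there is no reading.
- calibration(name): a dict with "fx", "fy", "cx", "cy" (pixels), "rvec" (rotation vector, rad) and "tvec" (3), from world to camera coordinates, as OpenCV has them. Camera axes: x right, y down, z forward; pixel columns grow to the right and rows downward; lengths in m; the calibration is good to about 2 mm. A picture is of the moment at which its call begins. calibration takes no time and is no camera call.
A pose or a line that the arm cannot do raises env.PlanningError and nothing moves.
- job.job_done(): hands the job in; it is judged then, once.
The state is a dict: "time": time; "qpos": joint angles; "joint_velocities": joint speeds; "joint_torque": joint torques, N m; "tcp_pos": TCP position; "orientation": TCP orientation; "force": force on the tool from outside, world axes, zero at the start; "torque": the same for the moment, N m; "opening": finger opening in m; "gripper_force": force on a finger pad.
Only numpy, scipy, OpenCV 4.12 (cv2) and the standard library are available. Lean on these libraries where they do the work, as an engineer would, in place of code of your own. Each camera call takes 0.05 s, during which the arm holds its last target. There are 200 camera calls.

TASK

Slide the open bin in under the lip of the weighing pan, squarely up against the weighing unit and centred on it. Then raise the pan by its handle so that all five nuts and plugs slide off into the bin, and let the pan down gently, not dropped, level onto its stop. Leave the bin standing there with everything in it, and do not disturb the tools and parts lying around.

Things in the scene. Friction and masses are not known exactly. Their poses are not given: they have to be found in the camera images.
- scale: weighing unit: grey box fixed to the deck, x 150, y 130, 112 mm high, steel tipping pan on top. Origin at deck level, middle of the box's -y face (box spans y 0 to +130). Its -y side is the discharge side, where the pan's lip overhangs: the bin goes there, its +y wall against this face. x runs along the pan's hinge, z up. Thin hinge cheeks at x = +-94 mm, y -10 to 30 mm, 75 to 125 mm high.
- pan_hinge (a point): middle of the pan's hinge line, on the weighing unit at x 0, y -4, z +120 mm of its frame; same axes as the unit. The hinge line runs along x.
- pan (a joint): tipping angle: 0 = level on its stop, grows as the handle (+y) end rises and the lip (-y) dips, end stop at 1.0 rad. Damped, no spring: falls back by its weight (0.6 kg) when let go. Steel pan 164 mm wide (x), floor 4 mm thick with its mid-plane on the hinge line, 24 mm walls at both sides and the handle end, open at the lip. Pieces start to slide between 0.4 and 0.7 rad, by friction.
- pan_handle (a point): middle of the pan's handle: round dark steel bar 10 mm thick, 120 mm long, parallel to the hinge, an arm at each end. With the pan level it lies 202 mm to the +y side of the hinge line and 16 mm above it (136 mm over the deck, nothing below); it moves on an arc about the hinge line, the point turning with the pan. Free gap between bar and the pan's end wall 55 mm.
- pan_lip (a point): middle of the pan's open lip edge (top of the floor), 50 mm to the -y side of the hinge line; at full tip it is about 79 mm above the deck, 15 mm above the bin's rim.
- bin: grey plastic open bin, loose on the deck, x 220, y 160, 64 mm high, walls and floor 5 mm, about 0.5 kg. Origin at the centre of its underside, z up. Grip rim along the top of its -y wall: there, 52 to 64 mm above the deck, the wall is 12 mm thick (y -87 to -75). Starts on the discharge side, 80 to 170 mm short of the unit, turned up to 0.3 rad from it. Home: origin 80 mm to -y of the unit's.
- nut0: steel hex nut lying flat on the pan, 34 mm across flats, 39 mm across corners, 17 mm high, about 70 g; origin at the centre of its underside as it lies at the start
- nut1: steel hex nut lying flat on the pan, 34 mm across flats, 39 mm across corners, 17 mm high, about 70 g; origin at the centre of its underside as it lies at the start
- nut2: steel hex nut lying flat on the pan, 34 mm across flats, 39 mm across corners, 17 mm high, about 70 g; origin at the centre of its underside as it lies at the start
- plug0: dark steel pipe plug standing on its square end: square 30 x 30 x 16 mm with a round stub 22 mm across and 12 mm high on top, about 70 g; origin at the centre of its square face, which is underneath at the start
- plug1: dark steel pipe plug standing on its square end: square 30 x 30 x 16 mm with a round stub 22 mm across and 12 mm high on top, about 70 g; origin at the centre of its square face, which is underneath at the start
- wrench: bystander: steel wrench lying on the deck
- screwdriver: bystander: screwdriver lying on the deck near the handle end of the weighing unit
- coupling: bystander: aluminium hose-coupling ring, 84 mm across, 35 mm high, on the +x side of the weighing unit; origin at the centre of its underside
- tape: bystander: black ring-shaped tape roll, 90 mm across, 24 mm high, on the +x side of the weighing unit, nearer the bin; origin at the centre of its underside
- can: bystander: white spray can, 60 mm across, 150 mm high; origin at the centre of its underside
- bracket: bystander: dark steel angle bracket, 100 x 50 mm, 55 mm high; origin under its foot
Mind the look-alikes: they are no part of the job. Leave any blue look-alike of the nut0 alone.

How it is judged:
On the way, in this order (a step that is already met when the one before it is completed fails the run):
1. the bin stands squarely against the weighing unit, centred under the lip, pan still down (x of bin in the frame of scale between -0.03 and 0.03 m and y of bin in the frame of scale above -0.095 m and angle between the x axis of bin and the x axis of scale, either way round below 0.15 rad and angle between bin's own z axis and vertical below 0.05 rad and height (world z) of bin below 0.006 m and value of joint pan below 0.1 rad), for 0.2 s.
2. the pan is tipped and all five pieces have slid into the bin (x of nut0 in the frame of bin between -0.11 and 0.11 m and y of nut0 in the frame of bin between -0.08 and 0.08 m and z of nut0 in the frame of bin between 0 and 0.064 m and x of nut1 in the frame of bin between -0.11 and 0.11 m and y of nut1 in the frame of bin between -0.08 and 0.08 m and z of nut1 in the frame of bin between 0 and 0.064 m and x of nut2 in the frame of bin between -0.11 and 0.11 m and y of nut2 in the frame of bin between -0.08 and 0.08 m and z of nut2 in the frame of bin between 0 and 0.064 m and x of plug0 in the frame of bin between -0.11 and 0.11 m and y of plug0 in the frame of bin between -0.08 and 0.08 m and z of plug0 in the frame of bin between 0 and 0.064 m and x of plug1 in the frame of bin between -0.11 and 0.11 m and y of plug1 in the frame of bin between -0.08 and 0.08 m and z of plug1 in the frame of bin between 0 and 0.064 m and value of joint pan above 0.3 rad), for 0.1 s.
At the end, for the whole second after the job is handed in: All five pieces lie at rest inside the bin; the bin stands upright on the deck against the weighing unit (gap under 15 mm, within 30 mm of centred, within 0.15 rad of square); the pan is level on its stop (under 0.03 rad) (x of nut0 in the frame of bin between -0.11 and 0.11 m and y of nut0 in the frame of bin between -0.08 and 0.08 m and z of nut0 in the frame of bin between 0 and 0.064 m and x of nut1 in the frame of bin between -0.11 and 0.11 m and y of nut1 in the frame of bin between -0.08 and 0.08 m and z of nut1 in the frame of bin between 0 and 0.064 m and x of nut2 in the frame of bin between -0.11 and 0.11 m and y of nut2 in the frame of bin between -0.08 and 0.08 m and z of nut2 in the frame of bin between 0 and 0.064 m and x of plug0 in the frame of bin between -0.11 and 0.11 m and y of plug0 in the frame of bin between -0.08 and 0.08 m and z of plug0 in the frame of bin between 0 and 0.064 m and x of plug1 in the frame of bin between -0.11 and 0.11 m and y of plug1 in the frame of bin between -0.08 and 0.08 m and z of plug1 in the frame of bin between 0 and 0.064 m and x of bin in the frame of scale between -0.03 and 0.03 m and y of bin in the frame of scale above -0.095 m and angle between the x axis of bin and the x axis of scale, either way round below 0.15 rad and angle between bin's own z axis and vertical below 0.05 rad and height (world z) of bin below 0.006 m and value of joint pan below 0.03 rad and linear speed of bin below 0.02 m/s and linear speed of each of nut0, nut1, nut2, plug0, plug1 below 0.03 m/s); the robot touches nothing.
It fails at once if the pan is dropped or slammed onto its stop (falling faster than 1.2 rad/s, about 0.24 m/s at the handle, in the last 0.15 rad) (value of joint pan below 0.15 rad and velocity of joint pan below -1.2 rad/s).
It fails at once if a bystander (wrench, screwdriver, coupling, tape roll, can or bracket) is moved by more than 30 mm (distance of any of wrench, screwdriver, coupling, tape, can, bracket from where it was at the start of the episode above 0.03 m).
It also fails if it takes over 61 s, if anything falls off the work surface, if the arm or the gripper's body presses on something with over 40 N, if the wrist force passes 120 N, or if a joint passes its speed limit or range.

## Working session

There is one attempt and no reset: what is moved stays moved. The work goes in short steps, each a Python script; the robot and the scene stay as the last script left them, time stands still between calls to the robot, and variables do not carry over. Pictures are saved under pics/ and viewed, at most 10 in all, crops included, and the job is handed in when it is done.

```bash
mkdir -p pics; cat > h.py <<'E'
import numpy as np, cv2
from cell import env, kin, camera, calibration, job
def cam(name):
    im,d=camera(name); c=calibration(name)
    R=cv2.Rodrigues(np.array(c["rvec"],float))[0]; t=np.array(c["tvec"],float).ravel()
    v,u=np.mgrid[:400,:640]
    P=np.stack([(u-c["cx"])/c["fx"]*d,(v-c["cy"])/c["fy"]*d,d],-1)
    W=(P-t)@R
    W[d==0]=np.nan
    return im,d,W
E
python3 - <<'E'
from h import *
for n in("top","side"):
    im,d,W=cam(n); cv2.imwrite(f"pics/{n}0.png",im); np.savez(f"{n}0.npz",im=im,W=W)
    c=calibration(n);R=cv2.Rodrigues(np.array(c["rvec"],float))[0]
    print(n,c["fx"],-R.T@np.array(c["tvec"]).ravel(),R[2])
s=env.get_state();print(s["time"],s["tcp_pos"],s["orientation"],s["force"])
E
```

```text
top 395.36469812209054 [ 0.43730886 -0.01918328  1.18961677] [ 0.11803046  0.00912653 -0.99296803]
side 487.90603198618464 [ 0.47014031 -1.13631709  1.08657156] [ 0.07355935  0.7539671  -0.65278069]
0.1 [ 0.30235724 -0.60301987  0.30301437] [-8.05671559e-04  9.73118041e-01  2.30305374e-01 -2.52735091e-04] [ 0.65989008 -0.10291434 -1.12144509]
```

View pics/top0.png

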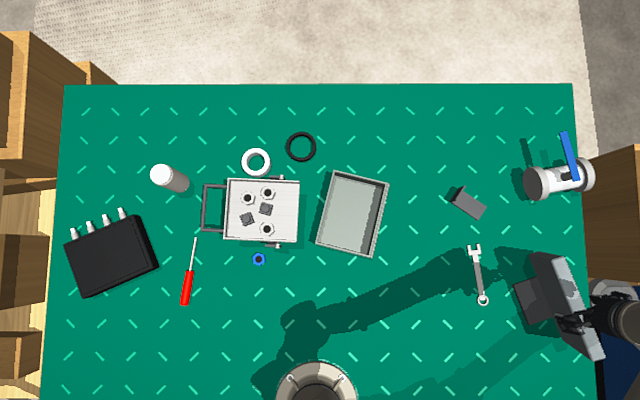

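View pics/side0.png

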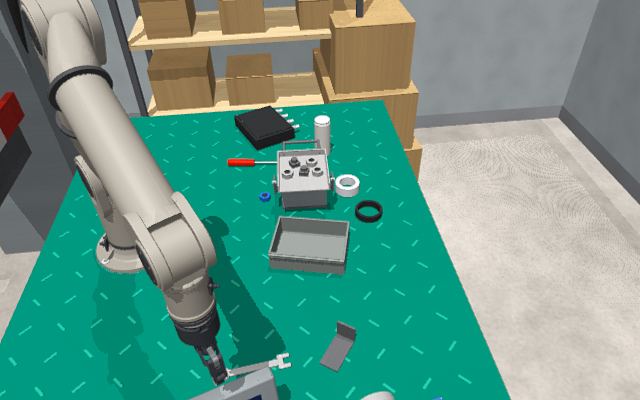

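Top view: the unit is at (262,209), with its handle at (203,208) and its lip at (299,210). The open bin is at (352,213), with its -y rim on the right at (378,218). The side view shows the same layout. Look-alikes:
- Blue nut at (259,259): leave alone.
- White ring (256,162) and black ring (300,147): bystanders.
- Black box (110,255) and bracket (467,203): not the bin or the unit.

The light-grey tray at (352,213) is the only open bin. Next I'll measure from the depth of both views.

```bash
cat > meas.py <<'E'
from h import *
def rect(P):
    (c,(w,h),a)=cv2.minAreaRect(P[:,:2].astype(np.float32)*1000); 
    return np.round(c,1),np.round((w,h),1),round(a,2)
def run(ims):
    for n,(im,W) in ims.items():
        z=W[...,2]; x=W[...,0]; y=W[...,1]
        def sel(x0,x1,y0,y1,z0,z1): return W[(x>x0)&(x<x1)&(y>y0)&(y<y1)&(z>z0)&(z<z1)]
        def cl(P): # trim outliers
            return P
        b=sel(.35,.75,-.30,.06,.058,.07); print(n,"binrim",len(b),rect(b),"z",np.median(b[:,2]))
        u=sel(.35,.75,.0,.32,.11,.18); print("pan",len(u),rect(u))
        w=sel(.35,.75,.0,.32,.135,.150); print("walls",len(w),rect(w),"z",np.median(w[:,2]))
        h=sel(.35,.75,.232,.36,.12,.16); print("handle",len(h),rect(h) if len(h) else 0, np.percentile(h[:,2],[5,50,95]) if len(h) else 0)
E
python3 - <<'E'
from meas import *
D={n:(lambda f:(f["im"],f["W"]))(np.load(n+"0.npz")) for n in("top","side")}
run(D)
W=D["top"][1]
for v,u in((208,203),(185,225),(209,299),(209,262),(218,378),(213,352)):print((u,v),W[v,u].round(3))
im=cv2.imread("pics/top0.png")[140:280,180:400]; cv2.imwrite("pics/crop0.png",cv2.resize(im,None,fx=3.5,fy=3.5,interpolation=2))
E
```

```text
top binrim 679 (array([ 539.8, -103.4]), array([167.1, 220.1]), 75.94) z 0.06454475319598119
pan 4896 (array([544.7, 178.1]), array([257.5, 199. ]), 87.4)
walls 1316 (array([544.1, 178.1]), array([257.5, 164.5]), 87.38) z 0.140630808892652
handle 650 (array([546.3, 269.9]), array([ 76.1, 161. ]), 89.32) [0.122061   0.13881494 0.14558509]
side binrim 657 (array([ 539.5, -107.1]), array([177. , 220.4]), 75.65) z 0.06287321361983773
pan 2309 (array([545.3, 174.4]), array([264.8, 199.3]), 85.96)
walls 630 (array([545.2, 174.6]), array([261.5, 161.3]), 87.29) z 0.13966958692370052
handle 371 (array([547.6, 270.6]), array([160. ,  77.2]), 0.01) [0.12172996 0.13612973 0.14426088]
(203, 208) [0.545 0.3   0.142]
(225, 185) [0.608 0.244 0.137]
(299, 209) [0.557 0.052 0.001]
(262, 209) [0.542 0.141 0.15 ]
(378, 218) [ 0.524 -0.178  0.061]
(352, 213) [ 0.544 -0.108  0.007]
```

View pics/crop0.png

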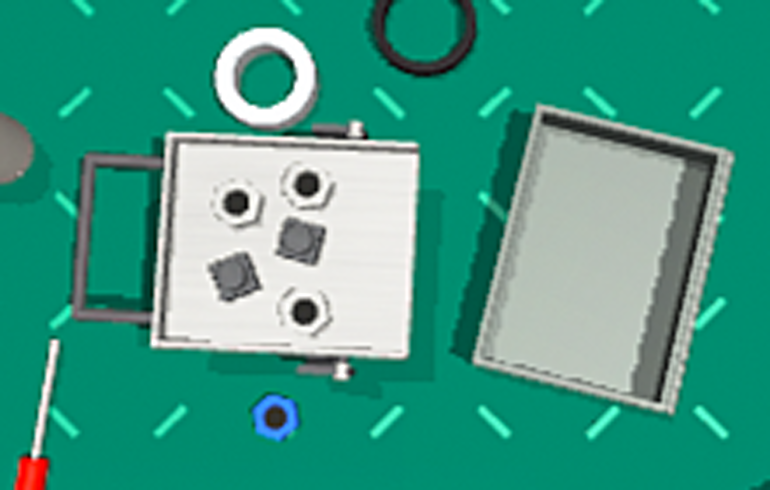

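```bash
cat >> h.py <<'E'
from scipy.spatial.transform import Rotation as Ro
def quat(phi,tilt=0,flip=False):
    "tool down, closing line = y axis of a frame yawed phi; tilt about that frame's x"
    y=np.array([-np.sin(phi),np.cos(phi),0.])*(-1 if flip else 1); z=np.array([0,0,-1.]); x=np.cross(y,z)
    r=Ro.from_rotvec(tilt*np.array([np.cos(phi),np.sin(phi),0]))*Ro.from_matrix(np.stack([x,y,z],1))
    q=r.as_quat(); return np.r_[q[3],q[:3]]
def xf(o,phi,p):
    c,s=np.cos(phi),np.sin(phi); return np.array([o[0]+c*p[0]-s*p[1], o[1]+s*p[0]+c*p[1], p[2]])
E
python3 - <<'E'
from h import *
W=np.load("top0.npz")["W"];z=W[...,2]; x=W[...,0]; y=W[...,1]
m=(x>.48)&(x<.62)&(y>.285)&(y<.33)&(z>.12)&(z<.16); P=W[m]
f=np.polyfit(P[:,0],P[:,1],1); print("bar",len(P),f,P[:,:2].mean(0),P[:,0].min(),P[:,0].max(),np.median(P[:,2]))
Ws=np.load("side0.npz")["W"];X,Y,Z=Ws[...,0],Ws[...,1],Ws[...,2]
Q=Ws[(X>.48)&(X<.62)&(Y>.285)&(Y<.33)&(Z>.12)&(Z<.16)];print("side bar",len(Q),np.polyfit(Q[:,0],Q[:,1],1),Q.mean(0))
# face of scale seen from side, z 0.02..0.1
Q=Ws[(X>.48)&(X<.60)&(Y>.06)&(Y<.15)&(Z>.02)&(Z<.085)];print("face",len(Q),np.polyfit(Q[:,0],Q[:,1],1),Q.mean(0))
# tape & coupling tops
for n,z0,z1,(a,b,c,d) in(("tape",.012,.03,(.62,.8,-.02,.11)),("coup",.02,.045,(.62,.8,.11,.25))):
    P=W[(x>a)&(x<b)&(y>c)&(y<d)&(z>z0)&(z<z1)]; print(n,len(P),P.min(0),P.max(0))
env_q=env.get_state()["qpos"]
for fl in(0,1):
  for nm,o,p,phi in(("rim",(.5406,-.1),(0,-.081,.25),-.245),("home",(.537,.024),(0,-.081,.112),-.046),("bar",(.5407,.1037),(0,.198,.19),-.046),("barup",(.5407,.1037),(0,.091,.355),-.046)):
    q=kin.inverse_kinematics(xf(o,phi,p),quat(phi,0,fl)); print(fl,nm,None if q is None else np.round(q,2))
E
```

```text
bar 216 [-0.02447131  0.31212481] [0.54703467 0.29873815] 0.48419150754437174 0.6140037909407918 0.14035925025310214
side bar 108 [-0.04558218  0.32063458] [0.54974147 0.29557617 0.13794045]
face 445 [-0.05644057  0.13185729] [0.5396325  0.10140013 0.04739161]
tape 282 [0.70170564 0.00317904 0.01218999] [0.79252548 0.09107718 0.02952244]
coup 395 [0.65493369 0.14064802 0.02005039] [0.73802454 0.22385513 0.04194932]
0 rim [ 0.7   0.4  -0.6   1.88  0.27  0.95  1.3 ]
0 home [ 0.45  0.59 -0.59  2.    0.5   0.7   1.08]
0 bar [ 0.09  0.75 -1.01  1.72  0.71  1.08  0.37]
0 barup [ 0.26  0.42 -0.94  1.68  0.36  1.22  0.77]
1 rim [ 0.25  0.34 -0.04  1.91  0.02  0.9  -1.62]
1 home [ 0.08  0.52 -0.11  2.02  0.1   0.6  -1.71]
1 bar [-0.21  0.58 -0.54  1.74  0.36  0.92 -2.52]
1 barup [ 0.1   0.35 -0.7   1.69  0.24  1.18 -2.28]
```

```bash
python3 - <<'E'
from h import *
b=(.5406,-.100);pb=-.245; ps=-.048
env.grip(.06,30)
env.reach(xf(b,pb,(0,-.081,.22)),quat(pb))
env.movel(xf(b,pb,(0,-.081,.114)),.12,stop_force=10)
env.grip(0,40)
s=env.get_state();print(s["time"],s["tcp_pos"],s["opening"],s["gripper_force"],s["force"])
# grip re-centres; rotate in place about bin centre, then slide
home=xf((.5407,.1037),ps,(0,-.080,0))
r=env.movel(xf(b,ps,(0,-.081,.114)),.08,rot=quat(ps),stop_force=25);print(r)
r=env.movel(xf(home[:2],ps,(0,-.081-.02,.114)),.1,stop_force=25);print(r)
s=env.get_state();print(s["time"],s["tcp_pos"],s["opening"],s["force"])
for n in("top","side"):
    im,d,W=cam(n); cv2.imwrite(f"pics/{n}1.png",im); np.savez(n+"1.npz",W=W)
E
```

```text
3.7667 [ 0.52119917 -0.17882655  0.11452584] 0.011293948781912045 39.923175573349 [-1.46578951 -0.02118089  5.61907326]
False
False
5.3083 [ 0.53203205 -0.07758236  0.11448588] 0.010826314541287636 [ 0.21445221 -2.33523804  6.64885302]
```

View pics/top1.png

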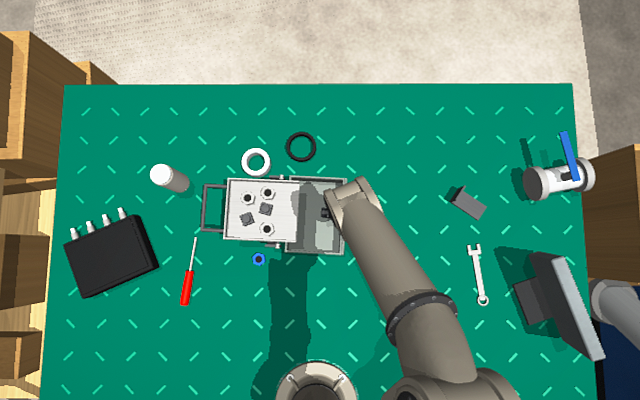

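The bin is held by its rim, now at (315,217). It's square to the unit and about 20 mm short. Next I'll push it to contact, release and check.

```bash
python3 - <<'E'
from h import *
ps=-.048; S=(.5407,.1037)
r=env.movel(xf(S,ps,(0,-.161+.008,.114)),.03,stop_force=8)
s=env.get_state();print(r,s["tcp_pos"],s["force"])
env.grip(.05)
env.movel(xf(S,ps,(0,-.161,.26)),.2)
env.reach(xf(S,ps,(0,-.23,.30)),quat(ps))
for n in("top","side"):
    im,d,W=cam(n); cv2.imwrite(f"pics/{n}2.png",im); np.savez(n+"2.npz",W=W)
    x,y,z=W[...,0],W[...,1],W[...,2]
    P=W[(x>.38)&(x<.69)&(y>-.1)&(y<.14)&(z>.056)&(z<.07)]
    print(n,len(P),cv2.minAreaRect(P[:,:2].astype(np.float32)*1000),P.min(0),P.max(0))
print(env.get_state()["time"])
E
```

```text
True [ 0.53347775 -0.05844341  0.11451753] [1.66899418 0.05129123 1.86659692]
top 541 ((537.1168212890625, 18.734649658203125), (165.46514892578125, 220.29052734375), 86.7804946899414) [ 0.42533401 -0.06689118  0.05647381] [0.6496331  0.10741163 0.06992275]
side 647 ((537.8624877929688, 19.283287048339844), (181.42384338378906, 219.00344848632812), 87.18929290771484) [ 0.4258313  -0.0739967   0.05607943] [0.65025115 0.11349371 0.0699774 ]
7.9583
```

View pics/side2.png

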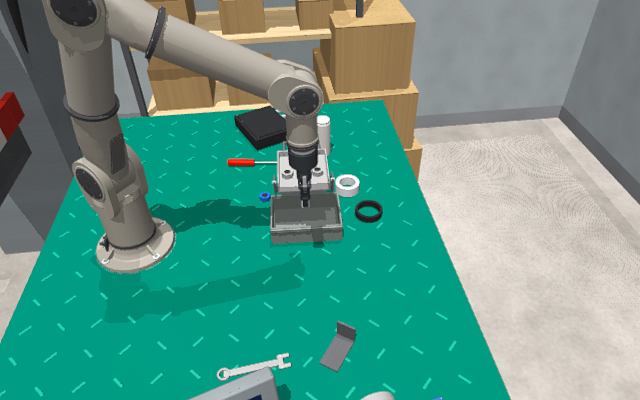

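The bin at about (305,217) in the side view is against the unit, centred and square to about 0.01 rad. The pan is still level with its pieces. Next is the handle.

```bash
cat >> h.py <<'E'
S=(.5405,.102); ps=-.05
def bar(t,dy=0,dz=0): return xf(S,ps,(0,-.004+.202*np.cos(t)-.016*np.sin(t)+dy,.120+.016*np.cos(t)+.202*np.sin(t)+.054+dz))
E
python3 - <<'E'
from h import *
env.grip(.04)
env.reach(bar(0,0,.11),quat(ps))
print(env.movel(bar(0),.1,stop_force=10))
env.grip(0,35)
s=env.get_state();print(s["time"],s["tcp_pos"],s["opening"],s["gripper_force"],s["force"])
for t in np.arange(.1,.45,.1):
    r=env.movel(bar(t),.06,stop_force=40)
    s=env.get_state();print(round(t,2),r,s["opening"],s["force"].round(1) if hasattr(s["force"],"round") else s["force"])
    if r: break
for n in("top","side"):
    im,d,W=cam(n); cv2.imwrite(f"pics/{n}3.png",im); np.savez(n+"3.npz",W=W)
E
```

```text
False
11.425 [0.55062034 0.30026132 0.19057711] 0.00845291004971891 34.15560185909271 [-0.46089372  0.8218369   1.71478328]
0.1 False 0.00866750314304839 [ 2.8  5.2 -2.3]
0.2 False 0.008746985944295188 [ 3.7  5.8 -1.3]
0.3 False 0.008422520273117342 [ 3.3  6.6 -0.3]
0.4 False 0.008294797378165185 [ 3.8  6.8 -0.7]
```

View pics/side3.png

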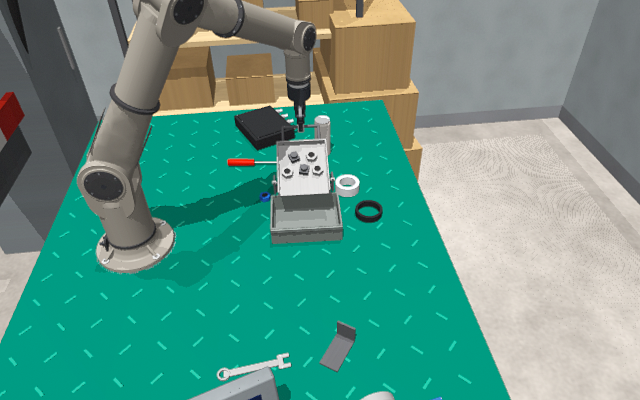

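The handle is gripped at (300,130), and the pan at (303,167) is tipped about 0.4 rad with all five pieces still on it. The forces are low, so I'll keep tipping.

```bash
python3 - <<'E'
from h import *
for t in (.5,.6,.7,.8,.9,.96):
    r=env.movel(bar(t),.05,stop_force=40)
    s=env.get_state();print(round(t,2),r,s["opening"],np.round(s["force"],1))
    if r: break
env.dwell(.8)
for n in("top","side"):
    im,d,W=cam(n); cv2.imwrite(f"pics/{n}4.png",im)
s=env.get_state();print(s["time"])
a=cv2.imread("pics/side4.png")[120:260,220:400];b=cv2.imread("pics/top4.png")[140:280,180:360]
cv2.imwrite("pics/c4.png",np.hstack([cv2.resize(a,(400,311)),cv2.resize(b,(400,311))]))
E
```

```text
0.5 False 0.00868458970100303 [2.3 8.5 1.6]
0.6 False 0.008583267521278824 [3.9 7.6 3.2]
0.7 False 0.00873080111783071 [3.  7.7 4.5]
0.8 False 0.008773004317669407 [1.5 8.7 7.4]
0.9 False 0.00858298881618876 [2.2 8.6 9.7]
0.96 False 0.008951007725704629 [0.6 8.9 9.7]
17.575
```

View pics/c4.png

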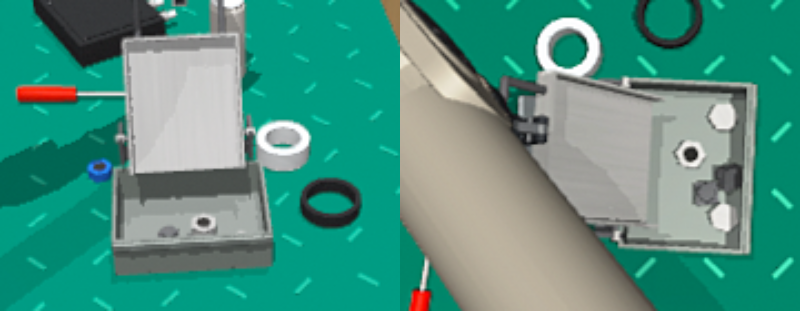

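The pan is empty. All five pieces are in the bin: nuts at (722,115), (690,153) and (722,216), plugs at (728,177) and (706,192). I'll lower the pan now.

```bash
python3 - <<'E'
from h import *
for t in (.85,.7,.55,.4,.25,.12,.05):
    r=env.movel(bar(t),.07 if t>.2 else .04,stop_force=40)
    if r: print("stop",t)
r=env.movel(bar(0,0,-.002),.02,stop_force=12)
s=env.get_state();print(r,s["tcp_pos"],np.round(s["force"],1))
env.dwell(.3)
env.grip(.04); env.dwell(.2)
env.movel(bar(0,0,.13),.12)
env.reach(xf(S,ps,(-.05,-.30,.40)),quat(ps))
W={}
for n in("top","side"):
    im,d,W[n]=cam(n); cv2.imwrite(f"pics/{n}5.png",im)
for n,w in W.items():
    x,y,z=w[...,0],w[...,1],w[...,2]
    P=w[(x>.48)&(x<.62)&(y>.285)&(y<.33)&(z>.10)&(z<.17)];print(n,len(P),np.median(P[:,2]))
    P=w[(x>.38)&(x<.69)&(y>-.1)&(y<.14)&(z>.056)&(z<.07)];print(cv2.minAreaRect(P[:,:2].astype(np.float32)*1000))
print(env.get_state()["time"])
a=cv2.imread("pics/side5.png")[100:275,220:400];b=cv2.imread("pics/top5.png")[120:295,180:360]
cv2.imwrite("pics/c5.png",np.hstack([cv2.resize(a,(400,389)),cv2.resize(b,(400,389))]))
E
```

```text
True [0.55054614 0.30025312 0.19012741] [-0.9 -0.6  5.5]
top 218 0.14019414106002898
((537.2103271484375, 18.448333740234375), (165.42291259765625, 220.51797485351562), 86.73734283447266)
side 60 0.13804409888099217
((538.0932006835938, 17.85094451904297), (178.93251037597656, 218.58399963378906), 87.42318725585938)
26.2833
```

View pics/c5.png

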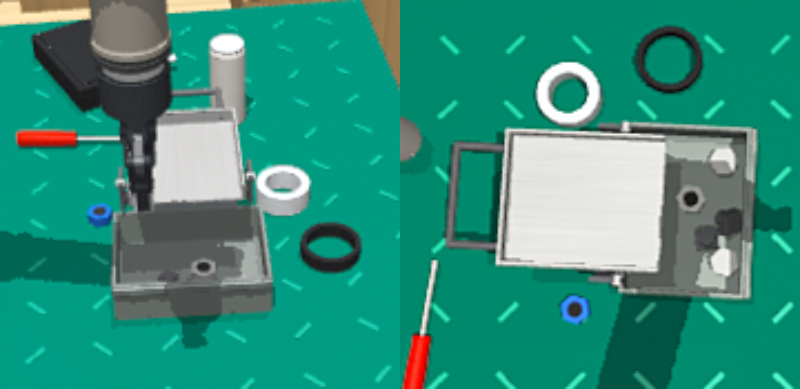

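The pan is level and empty: the bar reads 0.140, the same as at the start. The bin is home with all five pieces in it, the bystanders haven't moved, and the gripper is clear. I'll hand the job in.

```bash
python3 -c "
from h import *
print(job.job_done())"
```

```text
the job is handed in; nothing more can be done
None
```

The job is handed in at about 26 s of the 61 s allowed: the bin is square against the unit with all five nuts and plugs in it, the pan is back level on its stop, and the bystanders look unmoved. The hand-in returned no verdict.

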